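# Hold a rock billet under the slide-bonding press

## Robot

A 6-joint arm with a two-finger parallel gripper is mounted at the origin on a cart in front of the work surface, level with it; the furniture and walls round the work are solid. World frame = base frame: x ahead of the robot, y to its left, z up, the work surface at z = 0. Lengths are in m, angles in degrees, forces in N, time in s.
With the tool pointing down it reaches from about 0.375 to 0.9 m from the base axis. Payload 3.1 kg.
Tool frame: the origin (TCP) lies on the centre line of the jaws, within the pads' length; the fingertips stand finger_overhang ahead of it and the grasp point (between the pads) lies 5 mm behind it (finger_overhang is the distance from the TCP to the fingertips, in m); z points along the fingers, y is the line along which they close (so a half turn about z gives the same grasp; the last joint's range is limited). The gripper opens to 87 mm and grips with 3 to 60 N. Pads are 19 mm wide; open, the fingers measure 117 mm over their backs; the gripper's body (75 mm by 190 mm) begins 51 mm behind the grasp point.
Start: joints at [-84.941, 30.224, 82.088, -0, 67.689, -10.227], TCP at [0.165, -0.603, 0.237] pointing down, gripper open.
Joint ranges: [-176.69, 176.69], [-43.24, 126.21], [12.49, 139.97], [-82, 262], [0, 151.66], [-163.58, 163.58]. Speed limits (degrees/s): [159.86, 159.86, 180, 180, 180, 180].

## Interface

Orientations are given as a 3x3 rotation matrix whose columns are the frame's x, y, z axes.
In Python, from rig import read_state, capture, calibration, hand_in, finger_overhang gives the robot as it stands.
- The arm moves only by the tool send_rows, never from a script. Its argument "plan" is a list of rows, each a list of 5 numbers: the closure in counts, from 0 (fully open) to 255 (shut), then the shift along the tool's x, y, z in m, then the turn about the tool's z in rad. A call has 1 to 20 rows; each row shifts and turns the commanded pose from where the row before left it, along the tool's axes as they then stand; what a row does not reach is not made up. A row lasts 1/12 s, in which the tool goes at most 41.7 mm and 7.16 degrees, less where a joint would pass 70% of its speed; a pose out of reach is approached as far as the arm can. A call is refused whole if a number of a shift passes 0.0417 or a number of a turn 0.125, either way. A call with a gripper value outside its range is refused whole. The fingers move at their own pace and stop on an object; the grip force is fixed at half the most. Time passes only in rows, so rows that do not move let the fingers close. It gives the time, the measured TCP pose, the force, the opening and the grip force at its end, in the units of the state.
- read_state(): the state, without advancing time (a new reading comes with each control period).
- capture(name): name is "scene" or "top"; returns (picture, depth): 400x640x3 uint8, blue, green, red; 400x640 float32, m along the optical axis (not along the pixel's ray), 0 where there is no reading.
- calibration(name): a dict with "fx", "fy", "cx", "cy" (pixels), "xyz" and "rotation" of the camera in the world. Camera axes: x right, y down, z forward; pixel columns grow to the right and rows downward; lengths in m; the calibration is good to about 2 mm. A picture is of the moment at which its call begins. calibration takes no time and is no camera call.
- hand_in(): hands the job in; it is judged then, once.
The state is a dict: "time_s": time; "joint_positions": joint angles; "qvel": joint speeds; "tau": joint torques, N m; "position": TCP position; "tcp_rot": TCP orientation; "force": force on the tool from outside, world axes, zero at the start; "moment": the same for the moment, N m; "opening": opening from 0.0 (shut) to 1.0 (fully open); "grasp_force": force on a finger pad.
Only numpy, scipy, OpenCV 4.12 (cv2) and the standard library are available. Lean on these libraries where they do the work, as an engineer would, in place of code of your own. Each camera call takes 0.05 s, during which the arm holds its last target. There are 200 camera calls.

## Task

Bond the sawn rock billet to the glass slide: lay the oblong billet that fits the nest flat in the nest of the press's shuttle, on the slide, and let go of it; slide the shuttle fully home under the plunger; then push the sprung lever down by its black grip until the lever is level, not clearly below level, so that the sprung foot clamps the billet. Finish while still holding the lever level (the adhesive is setting), and leave the other stones and the hand lens where they are.

Things in the scene. Friction and masses are not known exactly. Their poses are not given: they have to be found in the camera images.
- press: Fixed hand bonding press, grey casting with a 94 mm wide aluminium slide bed. Origin: on the plunger's vertical axis, at the table. Its -x axis points the way the lever reaches (towards the robot, more or less), the slide bed runs 340 mm out along its -y axis, z is up. The head over the plunger is 44 mm wide (y) and 0.12 m high; pivot cheeks and column behind it (x +20 to +113 mm) reach 0.156 m. The bed and its rails are 27 mm high.
- shuttle (a joint): Slide of the shuttle along the bed, m: 0 = drawn right out, 0.140 = home against its stop, with the nest under the plunger; it starts 0 to 0.02 and moves along the press's +y axis as the value grows. Friction 2 N, stays where it is left.
- nest (a point): Middle of the nest on the shuttle, on top of the glass slide that lies in it (30.5 mm above the table); axes parallel to the press's. The nest's mouth is 29.5 mm along x and 47.5 mm along y; its dark steel walls are 4 mm thick and rise 5 mm above the slide, with 30 mm gaps in the middle of both long sides for fingers.
- shuttle_knob (a point): Middle of the gripping part of the upright black knob on the shuttle: 20 mm diameter, 22 mm tall about this point, top 16 mm above it (72.5 mm above the table). It stands 125 mm from the nest's middle, along the press's -y axis.
- press_lever (a joint): Angle of the lever, rad: 0 = raised at rest, 0.40 rad (23 degrees) above level; 0.40 = level; 0.56 = stop, 9 degrees below level. It springs back when let go. It turns downwards about the point lever_pivot. The foot meets a 20 mm high billet on the slide at about 0.19; held level takes about 14 N straight down on the grip with a billet under the foot (28 N on the billet).
- lever_pivot (a point): Lever's pivot, 140 mm above the table, 55 mm behind the plunger's axis along the press's x axis; axes parallel to the press's. The lever turns about its y axis.
- lever_grip (a point): Middle, on the axis, of the black round grip at the end of the lever, 25 mm diameter, 90 mm long, 190 mm from the pivot; it lies along the lever. Level means at the height of the pivot.
- press_foot: Round steel foot of the plunger, 25 mm diameter, on a spring (1.5 N/mm after 9 N preload); origin: middle of its underside, 62 mm above the table with the lever raised. The plunger goes down 60 mm per rad of the lever.
- billet_centre (a point): Centre of the sawn rock billet, a grey oblong block 26 x 44 x 20 mm (x, y, z), loose, 42 to 84 g; starts lying flat on the table nearer the robot than the slide bed, in any of three places that it shares with the other two stones. Grasp it across its 26 mm width.
- core_slice_centre (a point): Centre of a round slice of the same rock, 36 mm diameter, 20 mm high; leave it.
- offcut_centre (a point): Centre of a larger oblong offcut of the same rock, 40 x 62 x 20 mm, too big for the nest; leave it.
- lens: Folding hand lens, 34 x 49 x 13 mm, to the right of the slide bed; leave it.
Mind the look-alikes: they are no part of the job. Leave any blue, green or yellow look-alike of the part that bears billet_centre alone.

How it is judged:
By the outcome, as a careful person would: the job done as asked, in the order asked, and still so for the second after the job is handed in, while the arm keeps its last pose, push and grip.
It also fails if it takes over 58 s, if anything falls off the work surface, if the arm or the gripper's body presses on something with over 40 N, if the wrist force passes 120 N, or if a joint passes its speed limit or range.

## Working session

There is one attempt and no reset: what is moved stays moved. The work goes in short steps, Python scripts to look and compute and a tool call to move; the robot and the scene stay as the last step left them, time stands still between calls to the robot, and variables do not carry over. Pictures are saved under pics/ and viewed, at most 10 in all, crops included, and the job is handed in when it is done.

Besides the shell and the picture viewer there is one more tool, called after "Request:" as name(argument=value, ...), one argument or row to a line, values as JSON. send_rows: Moves the arm, as the interface text tells. Its arguments: {"type":"object","properties":{"plan":{"type":"array","items":{"type":"array","items":{"type":"number"}}}},"required":["plan"]}

```bash
ls; mkdir -p pics; python3 - <<'E'
from rig import *
import cv2
s=read_state();print({k:s[k] for k in('time_s','position','tcp_rot','opening')},finger_overhang)
for n in('scene','top'):
    p,d=capture(n);cv2.imwrite(f'pics/{n}0.png',p);print(n,calibration(n))
E
```

```text
pics
{'time_s': 0.0, 'position': array([ 0.16472913, -0.60219024,  0.23559709]), 'tcp_rot': array([[ 9.64616252e-01,  2.63657811e-01, -2.13009111e-04],
       [ 2.63657672e-01, -9.64614059e-01,  2.08544722e-03],
       [ 3.44372864e-04, -2.06781776e-03, -9.99997803e-01]]), 'opening': 0.997841920582861} 0.014
scene {'fx': 363.37650336599376, 'fy': 363.37650336599376, 'cx': 318.46443160611716, 'cy': 198.41195633919511, 'xyz': array([ 0.57667708, -0.61769146,  0.99163416]), 'rotation': array([[ 0.99913584, -0.03940186,  0.01323138],
       [-0.039427  , -0.79769496,  0.60177094],
       [-0.01315629, -0.60177259, -0.79855912]])}
top {'fx': 441.4379852681589, 'fy': 441.4379852681589, 'cx': 324.35167470006166, 'cy': 200.75497155014847, 'xyz': array([0.37693483, 0.02662827, 1.1939279 ]), 'rotation': array([[ 0.02743841, -0.97892232,  0.20238138],
       [-0.99962166, -0.02725866,  0.00367582],
       [ 0.00191831, -0.20240567, -0.97929988]])}
```

View pics/scene0.png

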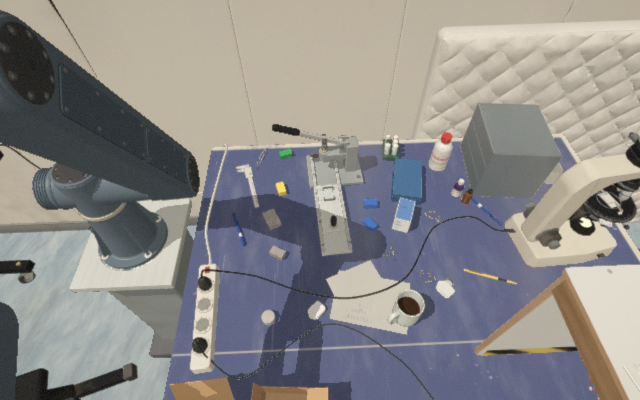

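View pics/top0.png

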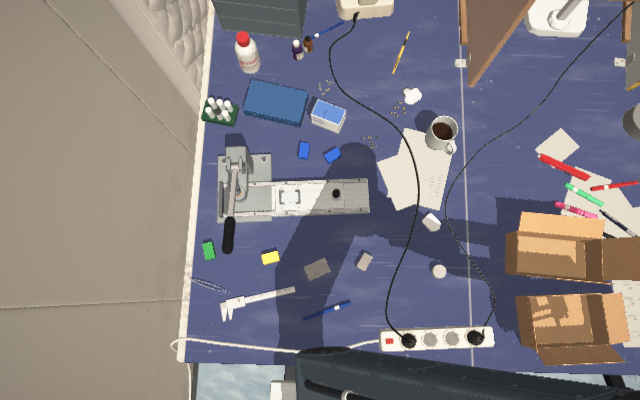

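The top view shows, in pixels:
- offcut at about (317,269)
- small oblong grey block at about (364,261)
- round slice at about (439,271)
- whitish object at (432,222)
- coloured look-alikes: green (208,250), yellow (270,257), blue (303,150) and (332,155)
- shuttle nest at about (290,197), knob at (336,194), lever grip at (228,235)

The small grey oblong (364,261) fits the billet, so I'll confirm it in a crop.

```bash
cat > h.py <<'E'
import numpy as np,cv2
from rig import *
def ray(n,uv,z):
    c=calibration(n);R=np.array(c['rotation'])
    d=R@np.array([(uv[0]-c['cx'])/c['fx'],(uv[1]-c['cy'])/c['fy'],1]);o=np.array(c['xyz'])
    return o+d*(z-o[2])/d[2]
def cloud(n,dep):
    c=calibration(n);v,u=np.mgrid[:400,:640]
    P=np.stack([(u-c['cx'])/c['fx']*dep,(v-c['cy'])/c['fy']*dep,dep],-1)
    return P@np.array(c['rotation']).T+np.array(c['xyz'])
E
python3 - <<'E'
from h import *
p,d=capture('top');P=cloud('top',d)
a=cv2.resize(p[130:285,200:460],None,fx=3,fy=3,interpolation=cv2.INTER_CUBIC);cv2.imwrite('pics/crop1.png',a)
Z=P[...,2]
for (u,v) in[(317,269),(364,261),(439,271),(432,222),(270,257),(336,194),(290,197),(350,206),(228,240),(235,160)]:
    print(u,v,P[v,u].round(3))
# stones by height
m=((Z>0.012)&(Z<0.03)&(d>0)).astype('uint8')
cs,_=cv2.findContours(m,cv2.RETR_EXTERNAL,cv2.CHAIN_APPROX_NONE)
for c in cs:
    if 60<cv2.contourArea(c)<1500:
        r=cv2.minAreaRect(c)
        if 200<r[0][0]<460 and 130<r[0][1]<300:
            b=np.array([ray('top',q,0.02)[:2] for q in cv2.boxPoints(r)])
            print(np.round(r[0],1),'ctr',b.mean(0).round(4),'sides',np.linalg.norm(b[1]-b[0]).round(4),np.linalg.norm(b[2]-b[1]).round(4),'dir01',np.degrees(np.arctan2(*(b[1]-b[0])[::-1])).round(1))
E
```

```text
317 269 [0.436 0.045 0.021]
364 261 [ 0.46  -0.078  0.019]
439 271 [ 0.439 -0.275  0.021]
432 222 [ 0.571 -0.262  0.012]
270 257 [0.464 0.171 0.02 ]
336 194 [0.628 0.001 0.071]
290 197 [0.625 0.124 0.031]
350 206 [ 0.608 -0.039  0.014]
228 240 [0.482 0.238 0.234]
235 160 [0.692 0.256 0.139]
[438.5 270.5] ctr [ 0.4406 -0.2743] sides 0.0343 0.0339 dir01 -88.4
[316.8 268.6] ctr [0.4369 0.0458] sides 0.062 0.0401 dir01 -64.6
[364.3 261.2] ctr [ 0.4597 -0.0789] sides 0.0441 0.0257 dir01 -29.0
[270.1 257. ] ctr [0.4638 0.1703] sides 0.0441 0.0257 dir01 -74.3
[208.4 250.1] ctr [0.4773 0.3348] sides 0.0274 0.0443 dir01 -74.2
[431.8 221.8] ctr [ 0.57   -0.2594] sides 0.0315 0.043 dir01 -44.4
[223.  188.5] ctr [0.6475 0.3087] sides 0.0333 0.1881 dir01 -88.4
[332.7 154.5] ctr [0.7513 0.0115] sides 0.0443 0.0276 dir01 -55.3
[303.8 149.6] ctr [0.7633 0.0923] sides 0.0453 0.0262 dir01 -3.8
```

View pics/crop1.png

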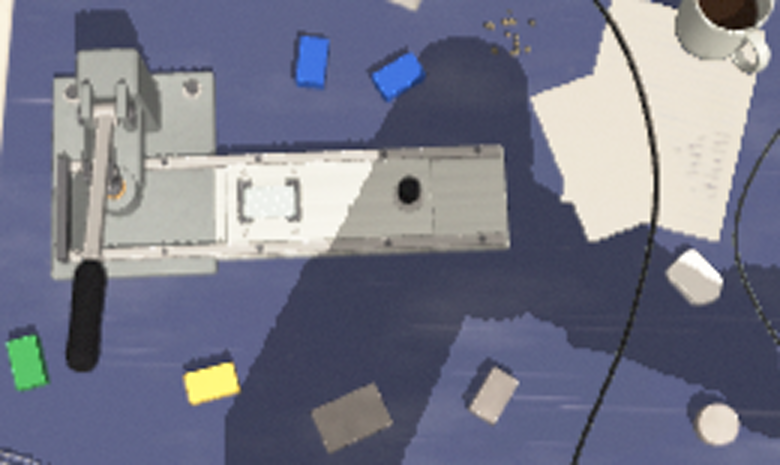

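The crop confirms that block (364,261) is the billet: grey, 44 x 26 x 20 mm. The others are the 62 x 40 mm offcut, the round slice and the coloured look-alikes. Next I'll measure the press frame.

```bash
python3 - <<'E'
from h import *
for n in('top','scene'):
    p,d=capture(n);P=cloud(n,d);X,Y,Z=P[...,0],P[...,1],P[...,2]
    roi=(X>.55)&(X<.72)&(d>0)
    k=roi&(Z>.062)&(Z<.08)&(Y<.06)&(Y>-.06)
    print(n,'knob',P[k].mean(0).round(4),k.sum(),(P[k].max(0)-P[k].min(0)).round(3))
    # bed rail outline
    b=roi&(Z>.02)&(Z<.05)&(Y<.17)&(Y>-.12)
    r=cv2.minAreaRect(P[b][:,:2].astype('float32'));print('bed',r)
    for s in (1,-1):
        pts=[]
        for y0 in np.arange(-.06,.15,.01):
            q=P[b&(abs(Y-y0)<.005)]
            if len(q):pts.append([y0,(q[:,0]*s).max()*s])
        f=np.polyfit(*np.array(pts).T,1);print('edge',s,f, np.degrees(np.arctan(f[0])))
    # dark nest walls
    g=p.max(2).astype(int)
    w=roi&(Y>.085)&(Y<.165)&(g<115)&(X>.59)&(X<.665)&(Z>.025)
    m=w.astype('uint8')
    ys,xs=np.nonzero(m);print('walls',len(xs))
    q=np.array([ray(n,(u,v),.0345)[:2] for u,v in zip(xs,ys)]);r=cv2.minAreaRect(q.astype('float32'));print('nest',r)
    c=cv2.resize(p[ys.min()-15:ys.max()+15,xs.min()-20:xs.max()+20],None,fx=5,fy=5,interpolation=cv2.INTER_NEAREST)
    mm=cv2.resize(m[ys.min()-15:ys.max()+15,xs.min()-20:xs.max()+20]*255,None,fx=5,fy=5,interpolation=cv2.INTER_NEAREST)
    cc=np.hstack([c,cv2.cvtColor(mm,8)]);print(cc.shape,xs.min()-20,ys.min()-15);cv2.imwrite(f'pics/nest_{n}.png',cc)
    gr=(g<60)&(Z>.1)&(X<.58)&(X>.35)&(Y>.15)&(Y<.35)
    q=P[gr];print('grip',q.mean(0).round(4),gr.sum());
    u,s_,vt=np.linalg.svd(q-q.mean(0),full_matrices=False);print(vt[0].round(3),np.ptp(q@vt[0]).round(3))
    if n=='scene':
        m=((Z>0.012)&(Z<0.03)&(abs(X-.46)<.05)&(abs(Y+.079)<.05)).astype('uint8')
        v,uu=np.nonzero(m);print('billet scene',P[m>0].mean(0), ray('scene',(uu.mean(),v.mean()),.02))
E
```

```text
top knob [0.6337 0.001  0.0704] 45 [0.02  0.016 0.011]
bed ((0.6317225694656372, 0.043286293745040894), (0.09324917197227478, 0.25631970167160034), 4.012499809265137)
edge 1 [-0.06855456  0.68019182] -3.9217506665865094
edge -1 [-0.06942102  0.58871266] -3.9711602499626832
walls 1
nest ((0.6441532969474792, 0.10278946161270142), (0.0, 0.0), 0.0)
(150, 400, 3) 278 175
grip [0.4943 0.2404 0.2235] 362
[-0.938 -0.051  0.344] 0.086
scene knob [ 0.6345 -0.0012  0.0698] 34 [0.016 0.02  0.013]
bed ((0.6316744685173035, 0.04059378802776337), (0.09221892803907394, 0.25341954827308655), 3.942793846130371)
edge 1 [-0.06599963  0.67942112] -3.7760235965619895
edge -1 [-0.06969993  0.58940606] -3.987063948178198
walls 0Traceback (most recent call last):
  File "<stdin>", line 21, in <module>
cv2.error: OpenCV(4.12.0) /io/opencv/modules/imgproc/src/convhull.cpp:143: error: (-215:Assertion failed) total >= 0 && (depth == CV_32F || depth == CV_32S) in function 'convexHull'
```

```bash
python3 - <<'E'
from h import *
t=cv2.imread('pics/top0.png')[180:212,270:310]; s=cv2.imread('pics/scene0.png')[178:212,310:350]
a=cv2.resize(t,(400,320),interpolation=cv2.INTER_CUBIC);b=cv2.resize(s,(400,340),interpolation=cv2.INTER_CUBIC)[:320]
cv2.imwrite('pics/nest1.png',np.hstack([a,b]))
c=np.array([.6255,.1247]);R=np.array([[.9977,-.0683],[.0683,.9977]])
cal={n:calibration(n) for n in('top','scene')}
for n in cal:
    k=cal[n]
    for dx,dy in [(0,0),(-.0188,-.0278),(.0188,.0278),(-.0188,.0278),(.0188,-.0278)]:
        w=np.r_[c+R@[dx,dy],.0355 if dx else .0305];q=np.array(k['rotation']).T@(w-k['xyz'])
        print(n,dx,dy,(q[:2]/q[2]*k['fx']+[k['cx'],k['cy']]).round(1))
E
```

```text
top 0 0 [289.7 196.9]
top -0.0188 -0.0278 [300.1 202.9]
top 0.0188 0.0278 [279.  190.1]
top -0.0188 0.0278 [279.3 203.7]
top 0.0188 -0.0278 [299.7 189.2]
scene 0 0 [328.1 193.7]
scene -0.0188 -0.0278 [323.5 200. ]
scene 0.0188 0.0278 [332.6 185.8]
scene -0.0188 0.0278 [321.5 186.8]
scene 0.0188 -0.0278 [334.8 198.9]
```

View pics/nest1.png

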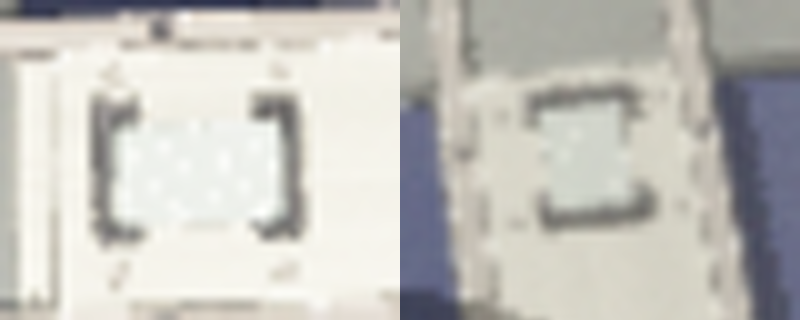

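The nest is about (0.626, 0.125) in both views (crop spans 92–302 x 95–242 px), matching knob + 125 mm along the bed, with the press yaw +3.9°. I'll move above the billet.

Request:
send_rows(
  plan=[
    [0, 0.0211, -0.0213, 0, 0],
    [0, 0.0211, -0.0213, 0, 0],
    [0, 0.0211, -0.0213, 0, 0],
    [0, 0.0211, -0.0213, 0, 0],
    [0, 0.0211, -0.0213, 0, 0],
    [0, 0.0211, -0.0213, 0, 0],
    [0, 0.0211, -0.0213, 0, 0],
    [0, 0.0211, -0.0213, 0, 0],
    [0, 0.0211, -0.0213, 0, 0],
    [0, 0.0211, -0.0213, 0, 0],
    [0, 0.0211, -0.0213, 0, 0],
    [0, 0.0211, -0.0213, 0, 0],
    [0, 0.0211, -0.0213, 0, 0],
    [0, 0.0211, -0.0213, 0, 0],
    [0, 0.0211, -0.0213, 0, 0],
    [0, 0.0211, -0.0213, 0, 0],
    [0, 0.0211, -0.0213, 0, 0],
    [0, 0.0211, -0.0213, 0, 0],
    [0, 0.0211, -0.0213, 0, 0],
    [0, 0.0211, -0.0213, 0, 0],
  ],
)

```text
time_s: 1.92
position: [0.4601, -0.0792, 0.2367]
tcp_rot: [[0.965, 0.264, 0.0], [0.264, -0.965, -0.0], [0.0, 0.0, -1.0]]
force: [-0.2, -0.7, -0.1]
opening: 1.003
grasp_force: 0.0
```

Request:
send_rows(
  plan=[
    [0, 0, 0, 0, -0.1246],
    [0, 0, 0, 0, -0.1246],
    [0, 0, 0, 0, -0.1246],
    [0, 0, 0, 0, -0.1246],
    [0, 0, 0, 0, -0.1246],
    [0, 0, 0, 0, -0.1246],
    [0, 0, 0, 0, -0.1246],
    [0, 0, 0, 0, -0.1246],
    [0, 0, 0, 0, -0.1246],
    [0, 0, 0, 0, -0.1246],
    [0, 0, 0, 0, -0.1246],
    [0, 0, 0, 0, -0.1246],
    [0, 0, 0, 0, -0.1246],
    [0, 0, 0, 0, -0.1246],
    [0, 0, 0, 0, -0.1246],
    [0, 0, 0, 0, -0.1246],
    [0, 0, 0, 0, -0.1246],
    [0, 0, 0, 0, -0.1246],
    [0, 0, 0, 0, -0.1246],
    [0, 0, 0, 0, 0],
  ],
)

```text
time_s: 3.58
position: [0.4595, -0.0807, 0.2366]
tcp_rot: [[-0.875, 0.484, 0.0], [0.484, 0.875, -0.0], [-0.0, -0.0, -1.0]]
force: [-0.5, 0.1, 0.2]
opening: 0.997
grasp_force: 0.0
```

```bash
cat >> h.py <<'E'
def go(x,y,z,yaw=None):
    "shift in tool axes to a world TCP target, and turn about tool z so that tool x has the given yaw (deg)"
    s=read_state();R=s['tcp_rot'];a=np.degrees(np.arctan2(R[1,0],R[0,0]))
    t=0 if yaw is None else -np.radians((yaw-a+180)%360-180)
    print('t',round(s['time_s'],2),'pos',s['position'].round(4),'yaw',a.round(2),'j',np.round(s['joint_positions'],1),'F',np.round(s['force'],1),'open',round(s['opening'],3),'grip',np.round(s['grasp_force'],1))
    print('shift',(R.T@(np.array([x,y,z])-s['position'])).round(4),'turn',round(t,4))
E
python3 -c "
from h import *
go(.4597,-.0789,.017,151)"
```

```text
t 3.58 pos [ 0.4595 -0.0807  0.2366] yaw 151.05 j [-23.7  18.1 104.1  -0.   57.8 -84.8] F [-0.5  0.1  0.2] open 0.997 grip 0.0
shift [0.0008 0.0016 0.2196] turn 0.0008
```

Request:
send_rows(
  plan=[
    [0, 0.0008, 0.0016, 0.03, 0.0008],
    [0, 0, 0, 0.03, 0],
    [0, 0, 0, 0.03, 0],
    [0, 0, 0, 0.03, 0],
    [0, 0, 0, 0.03, 0],
    [0, 0, 0, 0.03, 0],
    [0, 0, 0, 0.02, 0],
    [0, 0, 0, 0.01, 0],
    [0, 0, 0, 0.006, 0],
    [0, 0, 0, 0.0036, 0],
    [0, 0, 0, 0, 0],
    [0, 0, 0, 0, 0],
  ],
)

```text
time_s: 4.58
position: [0.4603, -0.0791, 0.0178]
tcp_rot: [[-0.873, 0.487, 0.002], [0.487, 0.873, -0.001], [-0.002, 0.0, -1.0]]
force: [0.0, 0.7, 0.6]
opening: 0.997
grasp_force: 0.0
```

```bash
python3 -c "
from h import *
go(.4597,-.0789,.017,151)
for i in range(4):
  capture('top');go(.4597,-.0789,.017,151)"
```

```text
t 4.58 pos [ 0.4603 -0.0791  0.0178] yaw 150.85 j [-23.5  41.8 113.3   0.   24.8 -84.4] F [0.  0.7 0.6] open 0.997 grip 0.0
shift [ 0.0006 -0.0001  0.0008] turn -0.0026
t 4.63 pos [ 0.4604 -0.0792  0.0179] yaw 150.86 j [-23.5  41.8 113.3  -0.   24.8 -84.4] F [-0.3 -0.1  0.2] open 1.002 grip 0.0
shift [ 0.0007 -0.0001  0.0009] turn -0.0024
t 4.68 pos [ 0.4604 -0.0791  0.018 ] yaw 150.87 j [-23.5  41.8 113.3   0.   24.8 -84.4] F [ 0.5 -0.8 -0.3] open 1.0 grip 0.0
shift [ 0.0007 -0.0001  0.001 ] turn -0.0023
t 4.73 pos [ 0.4603 -0.0791  0.0179] yaw 150.87 j [-23.5  41.8 113.3   0.   24.8 -84.4] F [-0.2 -0.8 -0.9] open 1.005 grip 0.0
shift [ 0.0006 -0.0001  0.0009] turn -0.0022
t 4.78 pos [ 0.4602 -0.0791  0.0178] yaw 150.87 j [-23.5  41.8 113.3   0.   24.8 -84.4] F [-0.2 -0.2 -0.2] open 1.001 grip 0.0
shift [ 0.0005 -0.0001  0.0008] turn -0.0022
```

Request:
send_rows(
  plan=[
    [0, 0.0006, 0, 0.001, 0],
    [200, 0, 0, 0, 0],
    [200, 0, 0, 0, 0],
    [200, 0, 0, 0, 0],
    [200, 0, 0, 0, 0],
    [200, 0, 0, 0, 0],
    [200, 0, 0, 0, 0],
    [200, 0, 0, 0, 0],
    [200, 0, 0, 0, 0],
    [200, 0, 0, 0, 0],
    [200, 0, 0, 0, 0],
  ],
)

```text
time_s: 5.7
position: [0.4591, -0.0786, 0.0159]
tcp_rot: [[-0.874, 0.487, -0.0], [0.487, 0.874, 0.0], [0.0, 0.0, -1.0]]
force: [0.7, 0.7, -0.6]
opening: 0.326
grasp_force: 0.2
```

Request:
send_rows(
  plan=[
    [255, 0, 0, 0, 0],
    [255, 0, 0, 0, 0],
    [255, 0, 0, 0, 0],
    [255, 0, 0, 0, 0],
  ],
)

```text
time_s: 6.03
position: [0.4591, -0.0785, 0.0159]
tcp_rot: [[-0.874, 0.487, -0.0], [0.487, 0.874, 0.0], [0.0, 0.0, -1.0]]
force: [0.8, 0.5, 0.0]
opening: 0.3
grasp_force: 30.0
```

```bash
python3 -c "
from h import *
go(.4597,-.0789,.14,151)"
```

```text
t 6.03 pos [ 0.4591 -0.0785  0.0159] yaw 150.88 j [-23.5  42.  113.5   0.   24.5 -84.4] F [0.8 0.5 0. ] open 0.3 grip 30.0
shift [-0.0007 -0.     -0.1241] turn -0.002
```

Request:
send_rows(
  plan=[
    [255, 0, 0, -0.015, 0],
    [255, 0, 0, -0.025, 0],
    [255, 0, 0, -0.03, 0],
    [255, 0, 0, -0.03, 0],
    [255, 0, 0, -0.025, 0],
    [255, 0, 0, 0, 0.1242],
    [255, 0, 0, 0, 0.1242],
    [255, 0, 0, 0, 0.1242],
    [255, 0, 0, 0, 0.1242],
    [255, 0, 0, 0, 0.1242],
    [255, 0, 0, 0, 0.1242],
    [255, 0, 0, 0, 0.1242],
    [255, 0, 0, 0, 0.1242],
    [255, 0, 0, 0, 0],
    [255, 0, 0, 0, 0],
  ],
)

```text
time_s: 7.28
position: [0.4588, -0.0785, 0.1408]
tcp_rot: [[-0.072, 0.997, -0.001], [0.997, 0.072, 0.0], [0.0, -0.001, -1.0]]
force: [-0.3, -0.3, -0.5]
opening: 0.296
grasp_force: 30.0
```

```bash
python3 -c "
from h import *
go(.626,.125,.10,93.93)"
```

```text
t 7.28 pos [ 0.4588 -0.0785  0.1408] yaw 94.14 j [-23.5  27.3 109.9  -0.   42.9 -27.6] F [-0.3 -0.3 -0.5] open 0.296 grip 30.0
shift [0.1909 0.1815 0.0408] turn 0.0037
```

Request:
send_rows(
  plan=[
    [255, 0.0191, 0.0182, 0, 0.0037],
    [255, 0.0191, 0.0182, 0, 0],
    [255, 0.0191, 0.0182, 0, 0],
    [255, 0.0191, 0.0181, 0, 0],
    [255, 0.0191, 0.0181, 0, 0],
    [255, 0.0191, 0.0181, 0, 0],
    [255, 0.0191, 0.0181, 0.01, 0],
    [255, 0.0191, 0.0181, 0.01, 0],
    [255, 0.0191, 0.0181, 0.01, 0],
    [255, 0.019, 0.0181, 0.01, 0],
    [255, 0, 0, 0, 0],
    [255, 0, 0, 0, 0],
  ],
)

```text
time_s: 8.28
position: [0.6272, 0.1248, 0.0997]
tcp_rot: [[-0.07, 0.998, -0.002], [0.998, 0.07, -0.0], [-0.0, -0.002, -1.0]]
force: [-1.2, -0.5, -1.8]
opening: 0.293
grasp_force: 30.0
```

```bash
python3 -c "
from h import *
go(.626,.125,.048,93.93)
a=cv2.resize(capture('top')[0][165:235,240:340],(500,350),interpolation=cv2.INTER_CUBIC)
b=cv2.resize(capture('scene')[0][140:210,300:360],(300,350),interpolation=cv2.INTER_CUBIC)
cv2.imwrite('pics/over.png',np.hstack([a,b]))"
```

```text
t 8.28 pos [0.6272 0.1248 0.0997] yaw 94.0 j [ 1.3 41.  85.9 -0.  53.2 -2.7] F [-1.2 -0.5 -1.8] open 0.293 grip 30.0
shift [ 0.0003 -0.001   0.0517] turn 0.0013
```

View pics/over.png

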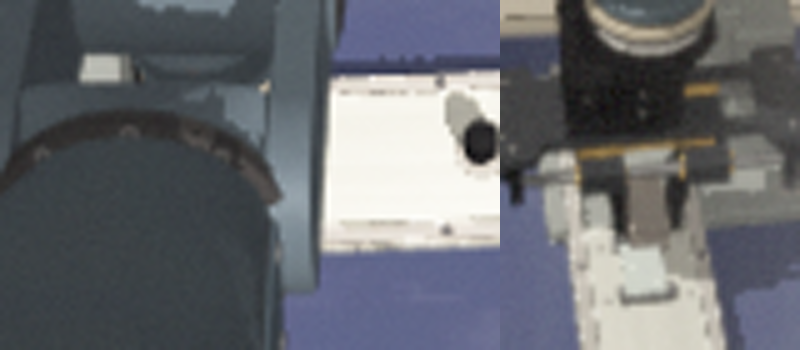

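The scene view (right half) shows the billet held square over the nest, with its end face about (325–334, 188). The nest's front wall is at about (324–335, 199).

```bash
python3 -c "
from h import *
print(ray('scene',(329.2,188),.0838), 'want .6287 .1029')
c=calibration('scene')
for w in [(.6287,.1029,.0838),(.6275,.0973,.0355)]:
  q=np.array(c['rotation']).T@(np.array(w)-c['xyz']);print((q[:2]/q[2]*c['fx']+[c['cx'],c['cy']]).round(1))
p=capture('scene')[0]
for v in (182,184,186,190,193,196,198,199,200): print(v,p[v,316:344].mean(1).astype(int))
"
```

```text
[0.62763576 0.10636785 0.0838    ] want .6287 .1029
[329.6 188.8]
[329.2 199.3]
182 [129 137 165 168 169 161  84  30  46  77 105 108 111 110 113 114 106  79
  50  47  81 125 134 133 110 110 111 112]
184 [147 135 168 175 174 165 105  45  38  64 108 111 111 110 113 113 109 105
  55  51  95 120 134 133 120 109 105 104]
186 [193 208 218 218 208 204 169  81  59  74 119 110 107 108 108 105 106 107
 123 120 127 144 133 134 128  93  85  83]
190 [188 173 205 202 198 205 174 160 199 205 203 203 203 202 201 198 140 143
 147 147 149 146 134 117 104 111  88  81]
193 [147 172 207 212 211 210 211 209 196 209 216 208 205 207 206 205 197 155
 144 151 149 147 148 135 132 128  94  85]
196 [194 203 206 211 211 209 210 209 205 207 206 208 208 206 207 217 201 168
 165 197 203 203 202 184 152 148 159  99]
198 [190 188 175 208 210 210 208 178 149 185 197 194 185 178 161 165 160 131
 116 148 202 195 188 208 199 188 179 102]
199 [193 188 173 205 206 200 202 184 124 135 135 137 130 127 116 116 119 113
 122 160 203 202 194 202 178 186 180 111]
200 [189 186 169 204 202 184 191 200 135 119 132 134 140 140 143 148 163 164
 184 200 207 206 206 202 173 185 182 137]
```

Request:
send_rows(
  plan=[
    [255, 0, -0.0012, 0.02, 0.0013],
    [255, 0, 0, 0.015, 0],
    [255, 0, 0, 0.008, 0],
    [255, 0, 0, 0.003, 0],
    [255, 0, 0, 0, 0],
    [255, 0, 0, 0, 0],
  ],
)

```text
time_s: 8.93
position: [0.6267, 0.1233, 0.0556]
tcp_rot: [[-0.064, 0.998, 0.001], [0.998, 0.064, 0.0], [-0.0, 0.001, -1.0]]
force: [0.0, 0.4, -1.5]
opening: 0.295
grasp_force: 30.0
```

```bash
python3 -c "
from h import *
go(.6257,.125,.0468,93.93)"
```

```text
t 8.93 pos [0.6267 0.1233 0.0556] yaw 93.64 j [ 1.1 44.6 87.2  0.  48.2 -2.5] F [ 0.   0.4 -1.5] open 0.295 grip 30.0
shift [ 0.0017 -0.0009  0.0088] turn -0.005
```

Request:
send_rows(
  plan=[
    [255, 0.0017, -0.0009, 0.001, -0.005],
    [255, 0, 0, 0.002, 0],
    [255, 0, 0, 0.002, 0],
    [255, 0, 0, 0.001, 0],
    [255, 0, 0, 0, 0],
  ],
)

```text
time_s: 9.35
position: [0.6253, 0.1256, 0.0489]
tcp_rot: [[-0.069, 0.998, 0.0], [0.998, 0.069, 0.0], [0.0, 0.0, -1.0]]
force: [-0.2, 1.0, -1.5]
opening: 0.297
grasp_force: 30.0
```

```bash
python3 -c "
from h import *
go(.6257,.125,.0468,93.93)"
```

```text
t 9.35 pos [0.6253 0.1256 0.0489] yaw 93.96 j [ 1.3 45.1 87.4  0.  47.5 -2.6] F [-0.2  1.  -1.5] open 0.297 grip 30.0
shift [-0.0006  0.0003  0.0021] turn 0.0005
```

Already below the wall tops without contact, so the billet has entered the nest. I'll lower the last 2 mm and look at the force.

Request:
send_rows(
  plan=[
    [255, -0.0004, 0, 0.001, 0],
    [255, 0, 0, 0.001, 0],
    [255, 0, 0, 0.0005, 0],
    [255, 0, 0, 0, 0],
  ],
)

```text
time_s: 9.68
position: [0.6254, 0.1252, 0.0465]
tcp_rot: [[-0.069, 0.998, 0.0], [0.998, 0.069, 0.0], [0.0, 0.0, -1.0]]
force: [0.5, 1.7, 0.3]
opening: 0.295
grasp_force: 30.0
```

Request:
send_rows(
  plan=[
    [255, 0, 0, 0.0004, 0],
    [165, 0, 0, 0, 0],
    [150, 0, 0, 0, 0],
    [130, 0, 0, 0, 0],
    [100, 0, 0, 0, 0],
    [80, 0, 0, 0, 0],
    [80, 0, 0, 0, 0],
    [80, 0, 0, -0.01, 0],
    [80, 0, 0, -0.03, 0],
    [80, 0, 0, -0.03, 0],
    [80, 0, 0, -0.03, 0],
    [80, -0.04, 0, 0, 0],
    [80, -0.04, 0, 0, 0],
    [80, -0.04, 0, 0, 0],
    [80, -0.03, 0, 0, 0],
    [80, 0, 0, 0, 0],
  ],
)

```text
time_s: 11.02
position: [0.637, -0.0311, 0.1473]
tcp_rot: [[-0.064, 0.998, 0.003], [0.998, 0.064, -0.003], [-0.003, 0.003, -1.0]]
force: [0.6, 0.4, 0.5]
opening: 0.685
grasp_force: 0.0
```

```bash
python3 -c "
from h import *
go(.634,0,.06,93.93)
n='top';p,d=capture(n);P=cloud(n,d);X,Y,Z=P[...,0],P[...,1],P[...,2]
m=(d>0)&(abs(X-.626)<.04)&(abs(Y-.125)<.05)&(Z>.043)&(Z<.06)
r=cv2.minAreaRect(P[m][:,:2].astype('float32'));print(r,np.percentile(Z[m],[5,50,95]))
a=cv2.resize(p[165:235,240:360],(600,350),interpolation=cv2.INTER_CUBIC)
cv2.imwrite('pics/placed.png',a)"
```

```text
t 11.02 pos [ 0.637  -0.0311  0.1473] yaw 93.64 j [-12.8  37.2  84.8  -0.2  57.8 -16.3] F [0.6 0.4 0.5] open 0.685 grip 0.0
shift [ 0.0315 -0.0013  0.0872] turn -0.005
((0.6256778240203857, 0.12253591418266296), (0.02610721066594124, 0.04267311841249466), 3.034414529800415) [0.04530933 0.04889404 0.05204262]
```

View pics/placed.png

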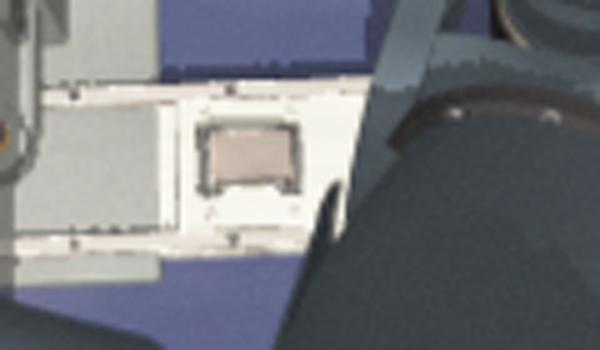

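The billet lies flat in the nest (around (290,196) in the full picture), with its top at about 0.049. Next I'll grasp the knob.

Request:
send_rows(
  plan=[
    [80, 0.016, -0.001, 0.01, -0.005],
    [80, 0.0155, 0, 0.02, 0],
    [80, 0, 0, 0.02, 0],
    [80, 0, 0, 0.02, 0],
    [80, 0, 0, 0.015, 0],
    [80, 0, 0, 0.007, 0],
    [80, 0, 0, 0.003, 0],
    [80, 0, 0, 0, 0],
  ],
)

```text
time_s: 11.73
position: [0.6318, 0.0084, 0.0504]
tcp_rot: [[-0.076, 0.997, -0.002], [0.997, 0.076, 0.001], [0.001, -0.001, -1.0]]
force: [-0.4, 0.0, -0.2]
opening: 0.686
grasp_force: 0.0
```

```bash
python3 -c "
from h import *
go(.634,0,.0515,93.93)"
```

```text
t 11.73 pos [0.6318 0.0084 0.0504] yaw 94.34 j [ -9.4  44.7  88.3   0.   47.1 -13.7] F [-0.4  0.  -0.2] open 0.686 grip 0.0
shift [-0.0085  0.0016 -0.0011] turn 0.0071
```

Request:
send_rows(
  plan=[
    [80, -0.0085, 0.0016, -0.001, 0.007],
    [80, 0, 0, 0, 0],
    [255, 0, 0, 0, 0],
    [255, 0, 0, 0, 0],
    [255, 0, 0, 0, 0],
    [255, 0, 0, 0, 0],
    [255, 0, 0, 0, 0],
    [255, 0, 0, 0, 0],
    [255, 0, 0, 0, 0],
    [255, 0, 0, 0, 0],
    [255, 0, 0, 0, 0],
    [255, 0, 0, 0, 0],
  ],
)

```text
time_s: 12.73
position: [0.6344, -0.0016, 0.052]
tcp_rot: [[-0.067, 0.998, -0.001], [0.998, 0.067, 0.0], [0.0, -0.001, -1.0]]
force: [-1.1, -0.4, 0.5]
opening: 0.216
grasp_force: 30.0
```

```bash
python3 -c "
from h import *
go(.634-.0685*.12,.12,.0515,93.93)"
```

```text
t 12.73 pos [ 0.6344 -0.0016  0.052 ] yaw 93.85 j [-10.2  44.7  87.9  -0.   47.5 -14.1] F [-1.1 -0.4  0.5] open 0.216 grip 30.0
shift [ 0.122  -0.0004  0.0005] turn -0.0015
```

Request:
send_rows(
  plan=[
    [255, 0.005, 0, 0, 0],
    [255, 0.01, 0, 0, 0],
    [255, 0.012, 0, 0, 0],
    [255, 0.012, 0, 0, 0],
    [255, 0.012, 0, 0, 0],
    [255, 0.012, 0, 0, 0],
    [255, 0.012, 0, 0, 0],
    [255, 0.012, 0, 0, 0],
    [255, 0.012, 0, 0, 0],
    [255, 0.008, 0, 0, 0],
    [255, 0.005, 0, 0, 0],
    [255, 0.003, 0, 0, 0],
    [255, 0, 0, 0, 0],
  ],
)

```text
time_s: 13.82
position: [0.6266, 0.1144, 0.052]
tcp_rot: [[-0.067, 0.998, -0.0], [0.998, 0.067, 0.002], [0.002, -0.0, -1.0]]
force: [-1.9, 1.3, 0.9]
opening: 0.215
grasp_force: 30.0
```

```bash
python3 -c "
from h import *
go(.634-.0685*.12,.12,.0515,93.93)"
```

```text
t 13.82 pos [0.6266 0.1144 0.052 ] yaw 93.83 j [ 0.3 44.8 87.5  0.1 47.7 -3.6] F [-1.9  1.3  0.9] open 0.215 grip 30.0
shift [ 0.0056 -0.0005  0.0005] turn -0.0017
```

Request:
send_rows(
  plan=[
    [255, 0.002, 0, 0, 0],
    [255, 0.002, 0, 0, 0],
    [255, 0.002, 0, 0, 0],
  ],
)

```text
time_s: 14.07
position: [0.6264, 0.1185, 0.052]
tcp_rot: [[-0.066, 0.998, -0.001], [0.998, 0.066, -0.0], [-0.0, -0.001, -1.0]]
force: [-1.9, -2.2, 0.7]
opening: 0.217
grasp_force: 30.0
```

Request:
send_rows(
  plan=[
    [255, 0.002, 0, 0, 0],
    [255, 0.002, 0, 0, 0],
    [255, 0, 0, 0, 0],
  ],
)

```text
time_s: 14.32
position: [0.626, 0.1233, 0.052]
tcp_rot: [[-0.067, 0.998, -0.0], [0.998, 0.067, 0.0], [0.0, -0.0, -1.0]]
force: [-2.1, -1.7, 1.0]
opening: 0.217
grasp_force: 30.0
```

Request:
send_rows(
  plan=[
    [255, 0.002, 0, 0, 0],
    [255, 0.002, 0, 0, 0],
    [255, 0, 0, 0, 0],
  ],
)

```text
time_s: 14.57
position: [0.6261, 0.1237, 0.052]
tcp_rot: [[-0.069, 0.998, -0.001], [0.998, 0.069, -0.006], [-0.006, -0.001, -1.0]]
force: [-2.7, -12.7, 1.4]
opening: 0.217
grasp_force: 30.0
```

Request:
send_rows(
  plan=[
    [255, 0.002, 0, 0, 0],
    [255, 0.002, 0, 0, 0],
    [255, 0, 0, 0, 0],
  ],
)

```text
time_s: 14.82
position: [0.6261, 0.1238, 0.0521]
tcp_rot: [[-0.071, 0.997, -0.001], [0.997, 0.071, -0.011], [-0.011, -0.002, -1.0]]
force: [-2.0, -22.2, 2.8]
opening: 0.211
grasp_force: 30.0
```

The shuttle is home against its stop: 22 N, with no further motion after 125 mm. I'll unload, release the knob and lift clear.

Request:
send_rows(
  plan=[
    [255, -0.003, 0, 0, 0],
    [255, -0.003, 0, 0, 0],
    [150, 0, 0, 0, 0],
    [80, 0, 0, 0, 0],
    [80, 0, 0, 0, 0],
    [80, 0, 0, 0, 0],
    [80, 0, 0, 0, 0],
    [80, 0, 0, -0.015, 0],
    [80, 0, 0, -0.03, 0],
    [80, 0, 0, -0.035, 0],
    [80, 0, 0, -0.035, 0],
    [80, 0, 0, -0.035, 0],
    [255, 0, 0, -0.035, 0],
    [255, 0, 0, -0.035, 0],
    [255, 0, 0, -0.03, 0],
    [255, 0, 0, 0, 0],
    [255, 0, 0, 0, 0],
  ],
)

```text
time_s: 16.23
position: [0.6273, 0.1256, 0.3048]
tcp_rot: [[-0.068, 0.998, 0.006], [0.998, 0.068, 0.0], [-0.0, 0.006, -1.0]]
force: [0.1, 0.4, 0.1]
opening: 0.394
grasp_force: 0.0
```

```bash
python3 -c "
from h import *
go(.489,.241,.30,93.93)
p,d=capture('top');P=cloud('top',d);X,Y,Z=P[...,0],P[...,1],P[...,2]
k=(d>0)&(Z>.062)&(Z<.08)&(abs(Y-.125)<.05)&(abs(X-.626)<.04);print('knob',P[k].mean(0) if k.any() else 0,k.sum())
g=p.max(2).astype(int);gr=(g<60)&(Z>.1)&(Z<.26)&(X<.58)&(X>.35)&(Y>.19)&(Y<.29)
q=P[gr];print('grip',q.mean(0).round(4),len(q),q.min(0),q.max(0))
"
```

```text
t 16.23 pos [0.6273 0.1256 0.3048] yaw 93.88 j [ 1.3 27.6 75.4  0.  76.7 -2.6] F [0.1 0.4 0.1] open 0.394 grip 0.0
shift [ 0.1245 -0.1302  0.004 ] turn -0.0009
knob 0 0<string>:7: RuntimeWarning: Mean of empty slice.
  ret = um.true_divide(
Traceback (most recent call last):
ValueError: zero-size array to reduction operation minimum which has no identity
```

Request:
send_rows(
  plan=[
    [255, 0.0156, -0.0163, 0, 0],
    [255, 0.0156, -0.0163, 0, 0],
    [255, 0.0156, -0.0163, 0, 0],
    [255, 0.0156, -0.0163, 0, 0],
    [255, 0.0156, -0.0163, 0, 0],
    [255, 0.0156, -0.0163, 0, 0],
    [255, 0.0155, -0.0162, 0, 0],
    [255, 0.0154, -0.0162, 0, 0],
    [255, 0, 0, 0, 0],
    [255, 0, 0, 0, 0],
    [255, 0, 0, 0, 0],
    [255, 0, 0, 0, 0],
  ],
)

```text
time_s: 17.28
position: [0.4885, 0.24, 0.3013]
tcp_rot: [[-0.066, 0.998, -0.001], [0.998, 0.066, -0.001], [-0.001, -0.001, -1.0]]
force: [-1.1, 0.3, -0.1]
opening: 0.006
grasp_force: 0.0
```

```bash
python3 -c "
from h import *
go(.487,.241,.25,93.93)
p,d=capture('scene');P=cloud('scene',d);X,Y,Z=P[...,0],P[...,1],P[...,2]
k=(d>0)&(Z>.062)&(Z<.08)&(abs(Y-.125)<.04)&(abs(X-.626)<.04);print('knob',P[k].mean(0) if k.any() else 0,k.sum())
a=cv2.resize(p[60:270,240:400],(600,600*210//160)[:2],interpolation=cv2.INTER_CUBIC)[:600]
cv2.imwrite('pics/grip.png',a)
"
```

```text
t 17.28 pos [0.4885 0.24   0.3013] yaw 93.8 j [14.4 19.8 89.1 -0.  71.2 10.6] F [-1.1  0.3 -0.1] open 0.006 grip 0.0
shift [ 0.0012 -0.0014  0.0513] turn -0.0023
knob [0.62556857 0.12379367 0.0697971 ] 28
```

View pics/grip.png

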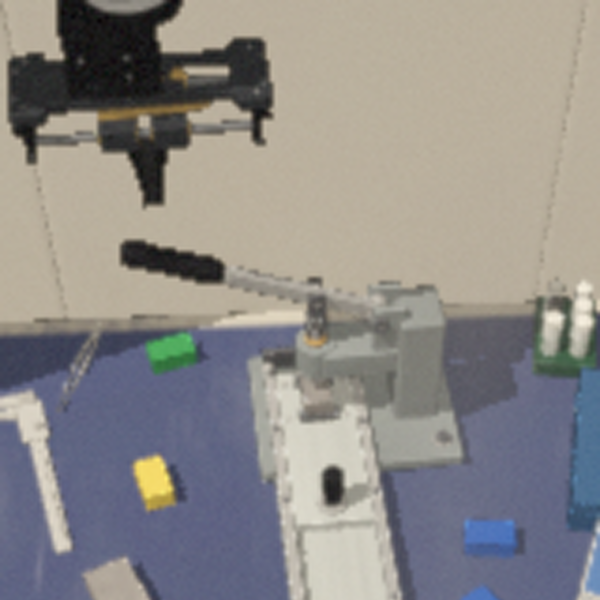

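The fingers stand over the black grip (crop (170,260)), the shuttle is home and the billet is under the foot. Next I'll press down.

Request:
send_rows(
  plan=[
    [255, 0.001, -0.003, 0.02, -0.002],
    [255, 0, 0, 0.02, 0],
    [255, 0, 0, 0.015, 0],
    [255, 0, 0, 0.01, 0],
    [255, 0, 0, 0.008, 0],
    [255, 0, 0, 0.008, 0],
    [255, 0, 0, 0.008, 0],
    [255, 0, 0, 0.008, 0],
    [255, 0, 0, 0, 0],
  ],
)

```text
time_s: 18.08
position: [0.485, 0.2413, 0.2043]
tcp_rot: [[-0.069, 0.998, -0.0], [0.998, 0.069, 0.0], [0.0, -0.0, -1.0]]
force: [-0.5, 0.3, 6.1]
opening: 0.005
grasp_force: 3.0
```

```bash
python3 -c "
from h import *
go(.485,.241,.1665,93.93)"
```

```text
t 18.08 pos [0.485  0.2413 0.2043] yaw 93.94 j [14.6 26.3 96.1  0.  57.7 10.7] F [-0.5  0.3  6.1] open 0.005 grip 3.0
shift [-0.0003 -0.      0.0378] turn 0.0002
```

Request:
send_rows(
  plan=[
    [255, 0, 0, 0.006, 0],
    [255, 0, 0, 0.006, 0],
    [255, 0, 0, 0.006, 0],
    [255, 0, 0, 0.006, 0],
    [255, 0, 0, 0.005, 0],
    [255, 0, 0, 0.003, 0],
    [255, 0, 0, 0.002, 0],
    [255, 0, 0, 0, 0],
    [255, 0, 0, 0, 0],
  ],
)

```text
time_s: 18.83
position: [0.4814, 0.2412, 0.1717]
tcp_rot: [[-0.069, 0.998, -0.007], [0.998, 0.069, -0.001], [-0.0, -0.007, -1.0]]
force: [-7.9, -0.6, 12.4]
opening: 0.002
grasp_force: 6.2
```

```bash
cat > lev.py <<'E'
from h import *
go(.485,.241,.1665,93.93)
p,d=capture('scene');P=cloud('scene',d);X,Y,Z=P[...,0],P[...,1],P[...,2]
k=(d>0)&(Z>.062)&(Z<.08)&(abs(Y-.125)<.04)&(abs(X-.626)<.04);print('knob',P[k].mean(0) if k.any() else 0,k.sum())
g=p.max(2).astype(int);m=(g<60)&(Z>.12)&(Z<.19)&(X<.56)&(X>.4)&(abs(Y-.241)<.03)
for x in np.arange(.42,.55,.01):
    q=P[m&(abs(X-x)<.005)]
    if len(q):print(x.round(3),len(q),np.percentile(q[:,2],[10,50,90]).round(4))
cv2.imwrite('pics/lev.png',cv2.resize(p[100:200,260:380],(600,500),interpolation=cv2.INTER_CUBIC))
E
python3 lev.py
```

```text
t 18.83 pos [0.4814 0.2412 0.1717] yaw 93.97 j [14.7 28.8 98.   0.1 53.6 10.7] F [-7.9 -0.6 12.4] open 0.002 grip 6.2
shift [-0.0005  0.0036  0.0052] turn 0.0008
knob [0.62580109 0.12346127 0.06928872] 31
0.44 9 [0.1454 0.1515 0.1558]
0.45 23 [0.1423 0.1533 0.1569]
0.46 18 [0.1464 0.1539 0.1574]
0.47 18 [0.1437 0.1517 0.1585]
0.48 33 [0.1454 0.1646 0.1822]
0.49 26 [0.1455 0.1582 0.1804]
0.5 18 [0.145  0.153  0.1572]
0.51 18 [0.144  0.1518 0.155 ]
0.52 17 [0.1451 0.1524 0.156 ]
0.53 1 [0.1439 0.1439 0.1439]
```

View pics/lev.png

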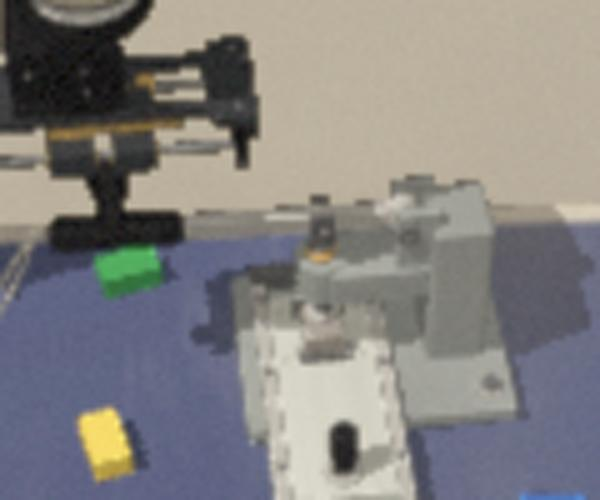

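The lever is nearly level: its grip is at (50–185, 215–245) in the crop and the fingertips are 5 mm above the level height. I'll press the rest of the way.

Request:
send_rows(
  plan=[
    [255, 0, 0.001, 0.002, 0],
    [255, 0, 0.001, 0.002, 0],
    [255, 0, 0.001, 0.0012, 0],
    [255, 0, 0, 0, 0],
    [255, 0, 0, 0, 0],
    [255, 0, 0, 0, 0],
  ],
)

```text
time_s: 19.38
position: [0.4825, 0.2413, 0.1663]
tcp_rot: [[-0.069, 0.998, -0.011], [0.998, 0.069, -0.001], [-0.001, -0.011, -1.0]]
force: [-10.5, 0.5, 13.3]
opening: 0.002
grasp_force: 6.9
```

```bash
python3 lev.py
```

```text
t 19.38 pos [0.4825 0.2413 0.1663] yaw 93.97 j [14.6 29.4 97.9  0.1 53.3 10.6] F [-10.5   0.5  13.3] open 0.002 grip 6.9
shift [-0.0004  0.0025 -0.0002] turn 0.0007
knob [0.62581002 0.12353895 0.06919611] 31
0.44 10 [0.1387 0.1457 0.1492]
0.45 20 [0.1392 0.1468 0.1513]
0.46 21 [0.1349 0.1466 0.1498]
0.47 16 [0.1402 0.1471 0.1529]
0.48 34 [0.1431 0.1631 0.1824]
0.49 31 [0.1422 0.1619 0.1869]
0.5 18 [0.1422 0.1482 0.1521]
0.51 18 [0.139  0.1463 0.1514]
0.52 16 [0.1416 0.1471 0.1506]
```

Request:
send_rows(
  plan=[
    [255, 0, -0.002, 0, 0],
    [255, 0, -0.002, 0, 0],
    [255, 0, 0, 0, 0],
    [255, 0, 0, 0, 0],
    [255, 0, 0, 0, 0],
    [255, 0, 0, 0, 0],
    [255, 0, 0, 0, 0],
    [255, 0, 0, 0, 0],
  ],
)

```text
time_s: 20.1
position: [0.4823, 0.2413, 0.1673]
tcp_rot: [[-0.069, 0.998, -0.002], [0.998, 0.069, -0.0], [-0.0, -0.002, -1.0]]
force: [-6.1, -0.9, 13.1]
opening: 0.005
grasp_force: 6.6
```

```bash
python3 lev.py
```

```text
t 20.1 pos [0.4823 0.2413 0.1673] yaw 93.98 j [14.7 29.2 98.2  0.  52.7 10.7] F [-6.1 -0.9 13.1] open 0.005 grip 6.6
shift [-0.0005  0.0027  0.0008] turn 0.0008
knob [0.62609652 0.12420879 0.06874803] 30
0.44 11 [0.1406 0.1485 0.1517]
0.45 21 [0.1371 0.1486 0.1521]
0.46 18 [0.1384 0.1472 0.1524]
0.47 15 [0.1415 0.1464 0.1537]
0.48 33 [0.1437 0.1643 0.1844]
0.49 29 [0.143  0.1591 0.1813]
0.5 18 [0.142  0.1485 0.152 ]
0.51 17 [0.1421 0.1472 0.1523]
0.52 16 [0.1426 0.1479 0.152 ]
0.53 1 [0.1437 0.1437 0.1437]
```

Request:
send_rows(
  plan=[
    [255, 0, -0.001, 0.0009, 0],
    [255, 0, 0, 0, 0],
    [255, 0, 0, 0, 0],
    [255, 0, 0, 0, 0],
    [255, 0, 0, 0, 0],
    [255, 0, 0, 0, 0],
    [255, 0, 0, 0, 0],
    [255, 0, 0, 0, 0],
  ],
)

```text
time_s: 20.82
position: [0.4822, 0.2413, 0.1667]
tcp_rot: [[-0.069, 0.998, -0.0], [0.998, 0.069, 0.0], [0.0, -0.0, -1.0]]
force: [-4.6, -1.8, 13.4]
opening: 0.006
grasp_force: 6.6
```

The fingertips are at 0.1527 m against 0.1525 m for level, steady at 13.4 N. The lever is level, so I'm handing in.

```bash
python3 -c "
from rig import *
print(hand_in())"
```

```text
the job is handed in; nothing more can be done
None
```

The billet is flat in the nest, the shuttle is home against its stop, and the arm is holding the lever level with about 13.4 N on the grip; I handed the job in at about 21 s, and no verdict came back.

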